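# Clear the reading pad and tip the standing book onto it

### The arm

A 7-joint arm with a two-finger parallel gripper is mounted at the origin on the work surface. World frame = base frame: x ahead of the robot, y to its left, z up, the work surface at z = 0. Lengths are in mm, angles in rad, forces in N, time in s.
With the tool pointing down it reaches from about 425 to 875 mm from the base axis. Payload 4.7 kg.
Tool frame: the origin (TCP) lies between the finger pads; the fingertips stand 8 mm ahead of it and the grasp point (between the pads) lies 11 mm behind it; z points along the fingers, x is the direction in which the jaws open and shut, and the axes are right-handed (so a half turn about z gives the same grasp; the last joint's range is limited). The gripper opens to 87 mm and grips with 3 to 60 N. Pads are 19 mm wide; open, the fingers measure 117 mm over their backs; the gripper's body (75 mm by 190 mm) begins 51 mm behind the grasp point.
Start: joints at [-1.234, 0.321, -0.07, 1.45, 0.023, 1.371, -0.057], TCP at [206.222, 616.439, 230.587] pointing down, gripper open.
Joint ranges: [-2.86, 2.86], [-0.3, 2.09], [-1.38, 1.24], [0.06, 2.45], [-1.56, 4.7], [0.09, 2.05], [-2.69, 2.69]. Speed limits (rad/s): [2.57, 2.57, 3.14, 3.14, 3.14, 3.14, 3.14].

### API

Orientations are given as a unit quaternion [w, x, y, z].
In Python, from plant import bot, imaging, sign_off gives the robot as it stands.
- The arm moves only by the tool carry_out, never from a script. Its argument "commands" is a list of rows, each a list of 5 numbers: the closure, from 0 (fully open) to 1 (shut), then the shift along the tool's x, y, z in cm, then the turn about the tool's z in degrees. In form: [[claw, dx, dy, dz, roll], ...]. A call has 1 to 20 rows; each row shifts and turns the commanded pose from where the row before left it, along the tool's axes as they then stand; what a row does not reach is not made up. A row lasts 1/12 s, in which the tool goes at most 41.7 mm and 7.16 degrees, less where a joint would pass 70% of its speed; a pose out of reach is approached as far as the arm can. A call is refused whole if a number of a shift passes 4.17 or a number of a turn 7.16, either way. A call with a gripper value outside its range is refused whole. The fingers move at their own pace and stop on an object; the grip force is fixed at half the most. Time passes only in rows, so rows that do not move let the fingers close. It gives the time, the measured TCP pose, the force and the opening at its end, in the units of the state.
- bot.state(): the state, without advancing time (a new reading comes with each control period).
- imaging.grab_frame(name): name is "side" or "top"; returns a dict with "img" (480x640x3 uint8, red, green, blue), "fx", "fy", "cx", "cy" (pixels), "T" (4x4, takes a point from camera to world coordinates). Camera axes: x right, y up, looking along -z (the intrinsics and any distortion apply to the point x, -y, -z); pixel columns grow to the right and rows downward; lengths in mm; the calibration is good to about 2 mm. A picture is of the moment at which its call begins. There is no depth.
- sign_off(): hands the job in, once; it reports no verdict.
The state is a dict: "time_s": time; "q": joint angles; "dq": joint speeds; "joint_torque": joint torques, N m; "tcp_pos": TCP position; "orientation": TCP orientation; "contact_force": force on the tool from outside, world axes, zero at the start; "wrist_torque": the same for the moment, N m; "opening": opening from 0.0 (shut) to 1.0 (fully open).
Only numpy, scipy, OpenCV 4.12 (cv2) and the standard library are available. Lean on these libraries where they do the work, as an engineer would, in place of code of your own. Each camera call takes 0.05 s, during which the arm holds its last target.

### The job

Get the book ready for reading: first push the square lidded sugar caddy across the table, upright, until it is wholly off the leather pad over one of its edges, while the book still stands. Then push the standing book over with a fingertip in its upper half so that it falls across the pad and ends lying flat, wholly on the pad. Only push: do not lift or carry either of them, do not tip the caddy over, and leave the glass tumbler, the tea carton and the spectacle case where they are.

Things in the scene. Friction and masses are not known exactly. Their poses are not given: they have to be found in the camera images.
- pad: Thin tan leather pad with a light stitched border, fixed, flush in the table top without a step (things on it stand at z = 0): 165 mm along its x, 240 mm along its y. Origin at its centre on the surface, z up. Its x points roughly away from the robot (within 20 degrees). The book stands near one end of its y (+y or -y, it varies), the caddy near the other, in the book's landing area.
- book: Grey rigid closed paperback, about 250 g, standing upright: 105 mm wide (its x), 28 mm thick (its y), 150 mm tall (its z). Origin at the centre of its underside. Its covers face along its y, within 5 degrees of the pad's y line. Pushed near the top towards the pad's middle it pivots about its bottom edge and falls by itself once leaning about 11 degrees.
- book_mid (a point): Centre of the book, 75 mm above its underside; at height 14 mm when the book lies flat.
- foot1 (a point): Bottom corner of the book, at its x = -52.5 mm, mid-thickness.
- foot2 (a point): Bottom corner of the book, at its x = +52.5 mm, mid-thickness.
- head1 (a point): Top corner of the book, 150 mm above foot1, mid-thickness.
- head2 (a point): Top corner of the book, 150 mm above foot2, mid-thickness.
- caddy: White square ceramic sugar caddy, blue trim and lid, small white knob, one rigid piece of about 400 g: 70 x 70 mm, 46 mm high to the lid's top, 60 mm with the knob. Origin at the centre of its underside, x and y square to its sides, z up. Turned up to 15 degrees from the pad. It slides upright when pushed below about 30 mm height.
- caddy_c0 (a point): Bottom corner of the caddy at its x = -35 mm, y = -35 mm, z = 0.
- caddy_c1 (a point): Bottom corner of the caddy at its x = -35 mm, y = +35 mm, z = 0.
- caddy_c2 (a point): Bottom corner of the caddy at its x = +35 mm, y = -35 mm, z = 0.
- caddy_c3 (a point): Bottom corner of the caddy at its x = +35 mm, y = +35 mm, z = 0.
- tumbler: Empty glass tumbler, 66 mm across, 105 mm tall, standing just past the pad's far long edge (its centre about 190 mm along the pad's +x); leave alone. Origin under its centre.
- carton: Small cardboard tea carton, 40 x 60 mm, 90 mm tall, standing past the pad's far edge beside the tumbler (they may be swapped); leave alone. Origin under its centre.
- case: Dark closed spectacle case lying between robot and pad, 55 mm along its x, 150 mm along its y, 28 mm high; leave alone. Origin under its centre.
There are look-alikes about, which are no part of the job. Leave any black look-alike of the caddy alone.

How it is judged:
By the outcome, as a careful person would: the job done as asked, in the order asked, and still so for the second after the job is handed in, with the robot touching nothing.
It also fails if it takes over 48 s, if anything falls off the work surface, if the arm or the gripper's body presses on something with over 40 N, if the wrist force passes 120 N, or if a joint passes its speed limit or range.

## Working session

There is one attempt and no reset: what is moved stays moved. The work goes in short steps, Python scripts to look and compute and a tool call to move; the robot and the scene stay as the last step left them, time stands still between calls to the robot, and variables do not carry over. Pictures are saved under pics/ and viewed, and the job is handed in when it is done.

Besides the shell and the picture viewer there is one more tool, called after "Request:" as name([rows], argument=value, ...), one row to a line, values as JSON. carry_out: Moves the arm, as the interface text tells. Its arguments: {"type":"object","properties":{"commands":{"type":"array"}},"required":["commands"]}

```bash
mkdir -p pics; ls; cat > h.py <<'E'
import numpy as np, cv2, pickle
from plant import bot, imaging, sign_off
def snap(n,tag):
    f=imaging.grab_frame(n); pickle.dump(f,open(f'pics/{tag}.pkl','wb'))
    cv2.imwrite(f'pics/{tag}.png',f['img'][:,:,::-1]); return f
def load(tag): return pickle.load(open(f'pics/{tag}.pkl','rb'))
def px2w(f,u,v,z=0):
    k=[ (u-f['cx'])/f['fx'],(v-f['cy'])/f['fy'] ]
    T=np.array(f['T']); d=T[:3,:3]@np.array([k[0],-k[1],-1]); o=T[:3,3]
    return (o+d*(z-o[2])/d[2]).round(1)
def w2px(f,p):
    T=np.array(f['T']); c=T[:3,:3].T@(np.array(p)-T[:3,3])
    return f['fx']*c[0]/-c[2]+f['cx'], f['fy']*-c[1]/-c[2]+f['cy']
def crop(tag,x0,y0,x1,y1,s,out):
    im=cv2.imread(f'pics/{tag}.png')[y0:y1,x0:x1]
    cv2.imwrite(f'pics/{out}.png',cv2.resize(im,None,fx=s,fy=s,interpolation=cv2.INTER_CUBIC))
E
python3 - <<'E'
from h import *
for n in('top','side'):
    f=snap(n,n+'0'); print({k:(v if k!='T' else np.array(v).round(3).tolist()) for k,v in f.items() if k!='img'})
print(bot.state())
E
```

```text
pics
{'fx': 469.1616026458806, 'fy': 469.1616026458806, 'cx': 322.37457702556617, 'cy': 242.35033306851042, 'T': [[-0.023, 0.984, -0.176, 333.673], [-1.0, -0.022, 0.008, 58.673], [0.004, 0.176, 0.984, 1075.948], [0.0, 0.0, 0.0, 1.0]]}
{'fx': 462.8659894434575, 'fy': 462.8659894434575, 'cx': 323.3970729383513, 'cy': 241.88752508549325, 'T': [[0.715, 0.447, -0.537, 79.332], [-0.699, 0.44, -0.564, -375.823], [-0.016, 0.779, 0.627, 632.528], [0.0, 0.0, 0.0, 1.0]]}
{'time_s': 0.1, 'q': array([-1.2338758 ,  0.3217304 , -0.07009144,  1.45156098,  0.02261928,
        1.3708031 , -0.05688662]), 'dq': array([ 1.33948685e-04, -1.09285143e-03,  6.01077437e-05, -2.93272868e-03,
        4.86405424e-04, -2.53908824e-04,  2.91589319e-04]), 'joint_torque': array([-6.17942101e-05, -4.92572737e+01, -4.05581212e-01, -3.13402104e+01,
       -6.42089825e-02,  3.94428510e-02,  6.05809760e-05]), 'tcp_pos': array([206.10131777, 615.94616259, 229.57892666]), 'orientation': array([ 5.44977502e-04,  8.11539498e-01,  5.84296935e-01, -6.62018446e-04]), 'contact_force': array([0.19429515, 0.2167926 , 0.3237646 ]), 'wrist_torque': array([-0.03077409, -0.05446503, -0.01667434]), 'opening': 0.9991298206248204}
```

View pics/top0.png

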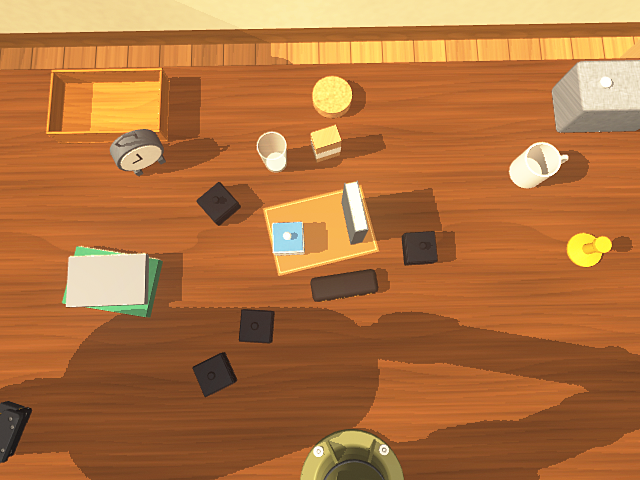

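View pics/side0.png

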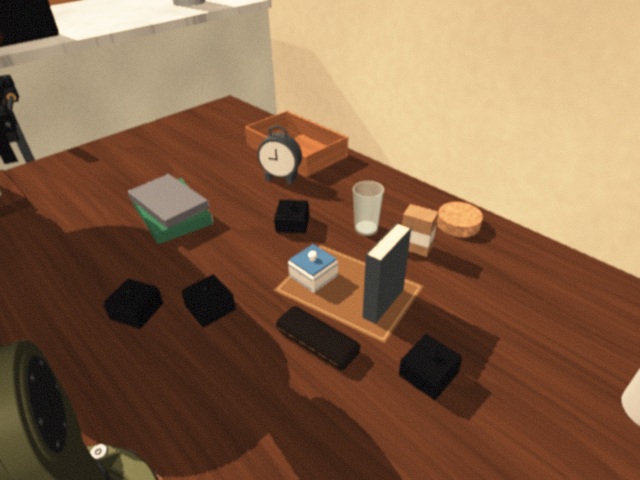

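The only white and blue lidded square on the pad is at top (288,237) and side (313,267), so that is the caddy. The black squares at top (218,203), (420,247), (257,326) and (215,375) are look-alikes. The book stands at top (354,212). I'll enlarge this area to confirm.

```bash
python3 - <<'E'
from h import *
crop('top0',190,115,450,310,3,'c0'); crop('side0',260,170,480,370,3,'c1')
E
```

```text
(no output)
```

View pics/c0.png

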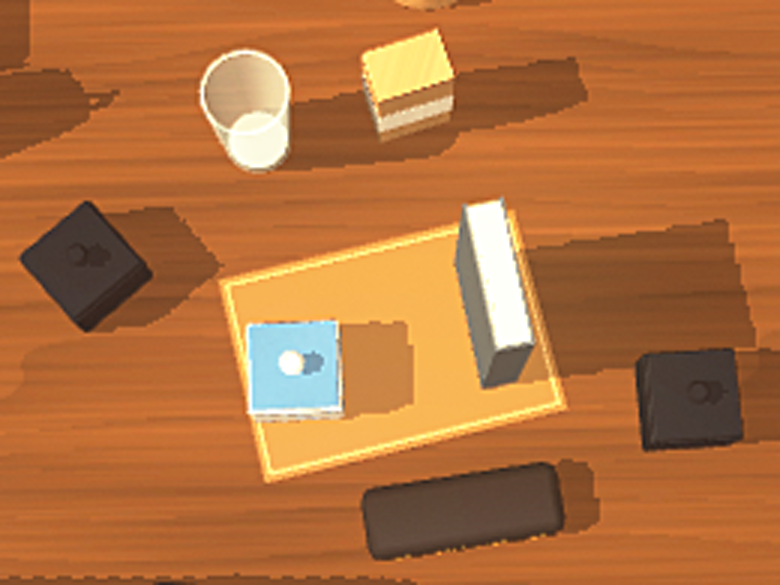

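View pics/c1.png

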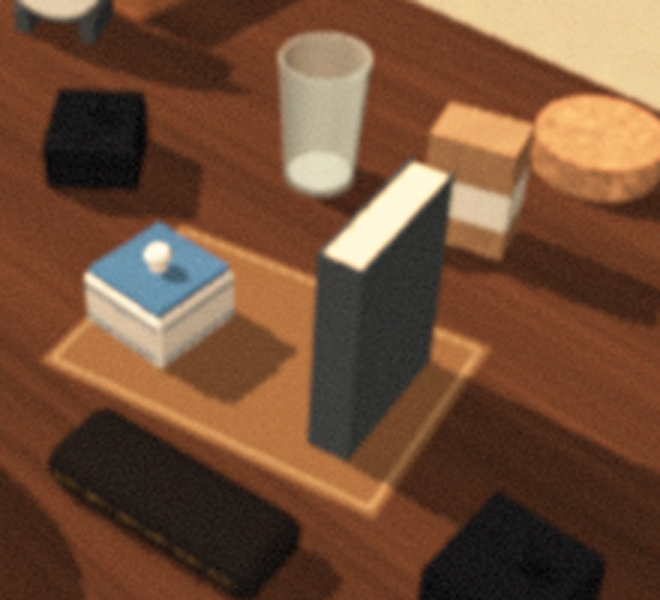

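```bash
python3 - <<'E'
from h import *
f=load('top0'); g=load('side0')
T=lambda u,v,z=0:px2w(f,190+u/3,115+v/3,z)[:2]
S=lambda u,v,z=0:px2w(g,260+u/3,170+v/3,z)[:2]
P=np.array([T(219,281),T(513,212),T(566,408),T(268,481)]);print('pad',P.tolist(),P.mean(0),[np.linalg.norm(P[i]-P[i-1]) for i in range(4)])
P2=np.array([S(183,227),S(488,348),S(372,513),S(46,358)]);print('padS',P2.tolist(),P2.mean(0))
C=np.array([T(247,322,46),T(341,320,46),T(342,413,46),T(249,412,46)]);print('cad',C.tolist(),C.mean(0),[np.linalg.norm(C[i]-C[i-1]) for i in range(4)])
print('cadS',S(160,222,46),S(234,270,46),S(160,315,46),S(85,272,46),'bottom',S(163,364),S(232,312),S(88,318))
B=np.array([T(465,203,150),T(503,198,150),T(533,344,150),T(495,350,150)]);print('book',B.tolist(),B.mean(0),[np.linalg.norm(B[i]-B[i-1]) for i in range(4)])
print('bookbot',T(484,388),S(310,443),S(348,457),S(432,362))
print('bookSt',[S(*p,150).tolist() for p in((317,252),(358,268),(452,180),(413,163))])
print('case',T(362,490,28),T(553,463,28),T(565,532,28),T(375,558,28))
print('tum',T(257,150,0),'black',[T(*p,46).tolist() for p in((88,200),(150,272),(88,325),(20,258))],'carton',[T(*p,90).tolist() for p in((362,65),(437,30),(453,70),(375,108))])
E
```

```text
pad [[609.4, 188.2], [660.6, -45.1], [502.2, -80.2], [450.7, 150.8]] [555.725  53.425] [np.float64(163.04738575027812), np.float64(238.85210905495475), np.float64(162.24231877041208), np.float64(236.67118540287072)]
padS [[609.1, 188.0], [661.4, -41.4], [504.9, -74.8], [453.9, 155.2]] [557.325  56.75 ]
cad [[565.5, 161.7], [565.5, 91.3], [495.0, 91.7], [497.3, 160.5]] [530.825 126.3  ] [np.float64(68.21055636776465), np.float64(70.39999999999999), np.float64(70.50113474264084), np.float64(68.83843403215968)]
cadS [563.4 161.8] [563.2  92.4] [500.6  95.4] [494.5 159.2] bottom [503.4  97.5] [569.6 100.2] [497.9 164.4]
book [[622.1, 1.9], [625.1, -24.2], [522.7, -40.6], [519.2, -15.0]] [572.275 -19.475] [np.float64(104.27856922685503), np.float64(26.27184805071771), np.float64(103.70496612988211), np.float64(25.83815008858026)]
bookbot [519.3 -17.3] [519.6 -14.2] [527.3 -37.7] [625.9 -23.6]
bookSt [[519.1, -12.1], [524.5, -36.1], [620.5, -24.6], [617.7, 1.3]]
case [439.4  78.3] [456.4 -65. ] [404.7 -71.8] [388.7  69.7]
tum [716.5 157.7] black [[663.1, 282.1], [605.7, 234.6], [565.9, 280.6], [618.7, 332.6]] carton [[748.8, 71.3], [775.1, 14.9], [743.4, 3.9], [715.0, 62.3]]
```

The crop confirms it: the white/blue caddy with the white knob is at (530,126) and rotated about 0° in world axes. The book is at (572,-19), the pad centre at (556,55) with a yaw of about 12°. All sizes match the ones given. I'll push the caddy along world +y, off the pad's +y edge, with the two fingers half shut. Rotating the tool first.

Request:
carry_out([
  [0.6, 0, 0, 0, 7.15],
  [0.6, 0, 0, 0, 7.15],
  [0.6, 0, 0, 0, 7.15],
  [0.6, 0, 0, 0, 7.15],
  [0.6, 0, 0, 0, 7.15],
  [0.6, 0, 0, 0, 7.15],
  [0.6, 0, 0, 0, 7.15],
  [0.6, 0, 0, 0, 7.15],
  [0.6, 0, 0, 0, 7.15],
  [0.6, 0, 0, 0, 7.15],
  [0.6, 0, 0, 0, 0],
])

```text
time_s: 1.02
tcp_pos: [206.1, 616.2, 230.0]
orientation: [0.001, 1.0, -0.001, 0.0]
contact_force: [-1.2, 0.1, 0.2]
opening: 0.406
```

Request:
carry_out([
  [0.6, 1.6, 2.7, 0, 0],
  [0.6, 1.6, 2.7, 0, 0],
  [0.6, 1.6, 2.7, 0, 0],
  [0.6, 1.6, 2.7, 0, 0],
  [0.6, 1.6, 2.7, 0, 0],
  [0.6, 1.6, 2.7, 0, 0],
  [0.6, 1.6, 2.7, 0, 0],
  [0.6, 1.6, 2.7, 0, 0],
  [0.6, 1.6, 2.7, 0, 0],
  [0.6, 1.6, 2.7, 0, 0],
  [0.6, 1.6, 2.7, 0, 0],
  [0.6, 1.6, 2.7, 0, 0],
  [0.6, 1.6, 2.7, 0, 0],
  [0.6, 1.6, 2.7, 0, 0],
  [0.6, 1.6, 2.7, 0, 0],
  [0.6, 1.6, 2.7, 0, 0],
  [0.6, 1.6, 2.7, 0, 0],
  [0.6, 1.6, 2.7, 0, 0],
  [0.6, 1.6, 2.7, 0, 0],
  [0.6, 0, 0, 0, 0],
])

```text
time_s: 2.68
tcp_pos: [512.8, 96.0, 230.8]
orientation: [0.002, 1.0, -0.003, 0.001]
contact_force: [-0.5, -1.0, 1.1]
opening: 0.4
```

```bash
python3 - <<'E'
from h import *
snap('top','top1');snap('side','side1');s=bot.state();print(s['time_s'],s['tcp_pos'],s['orientation'],s['opening'],s['q'],s['contact_force'])
E
```

```text
2.7833 [510.5291116  102.07959162 230.41681777] [ 5.59304957e-05  9.99999966e-01 -2.04575652e-04 -1.50101746e-04] 0.3986773018207243 [-0.80014037  0.037311    0.57001844  1.78769901 -0.02072512  1.32284659
 -0.22575397] [-0.54304981  0.31219717 -0.52427777]
```

View pics/side1.png

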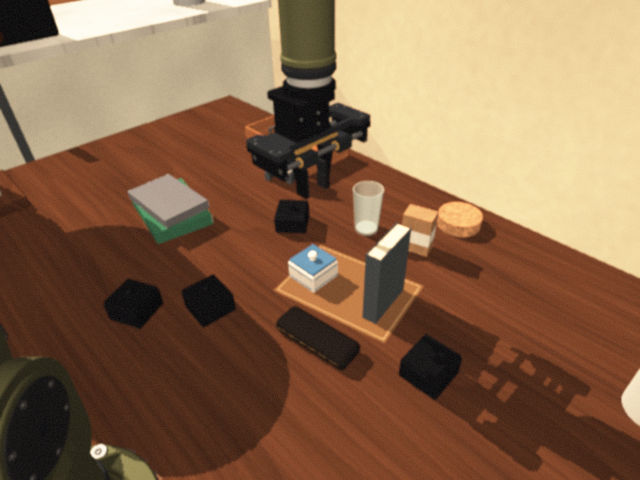

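View pics/top1.png

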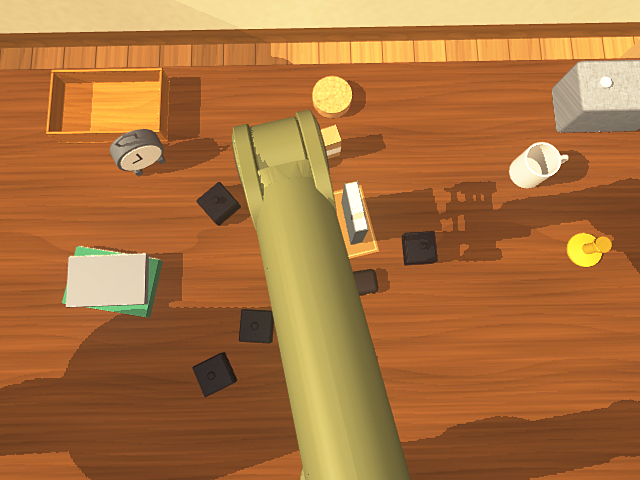

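The side view shows the body's long dimension along the jaw, so it clears the book. Next I descend behind the caddy at y=60.

Request:
carry_out([
  [0.6, 1.0, 2.2, 0, 0],
  [0.6, 1.0, 2.1, 0, 0],
  [0.6, 0, 0, 3, 0],
  [0.6, 0, 0, 3, 0],
  [0.6, 0, 0, 3, 0],
  [0.6, 0, 0, 3, 0],
  [0.6, 0, 0, 3, 0],
  [0.6, 0, 0, 3, 0],
  [0.6, 0, 0, 2, 0],
  [0.6, 0, 0, 1, 0],
  [0.6, 0, 0, 0, 0],
  [0.6, 0, 0, 0, 0],
])

```text
time_s: 3.78
tcp_pos: [530.3, 61.4, 20.8]
orientation: [-0.0, 1.0, 0.001, -0.0]
contact_force: [1.0, 0.0, 0.1]
opening: 0.399
```

```bash
python3 - <<'E'
from h import *
snap('side','side2');crop('side2',240,100,500,330,3,'c2')
E
```

```text
(no output)
```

View pics/c2.png

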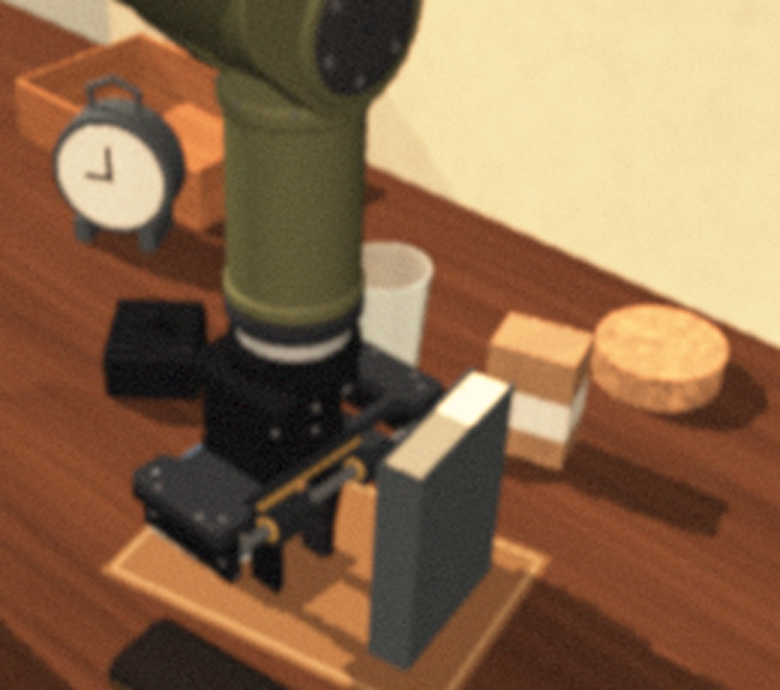

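The gripper is clear between the caddy and the book. Now pushing slowly along +y, with a little -x.

Request:
carry_out([
  [0.6, 0, -0.6, 0, 0],
  [0.6, 0, -0.6, 0, 0],
  [0.6, 0, -0.6, 0, 0],
  [0.6, 0, -0.6, 0, 0],
  [0.6, -0.05, -0.6, 0, 0],
  [0.6, -0.05, -0.6, 0, 0],
  [0.6, -0.05, -0.6, 0, 0],
  [0.6, -0.05, -0.6, 0, 0],
  [0.6, -0.05, -0.6, 0, 0],
  [0.6, -0.05, -0.6, 0, 0],
  [0.6, -0.05, -0.6, 0, 0],
  [0.6, -0.05, -0.6, 0, 0],
])

```text
time_s: 4.83
tcp_pos: [526.2, 133.0, 20.5]
orientation: [0.0, 1.0, 0.0, -0.0]
contact_force: [-0.2, -3.5, 2.9]
opening: 0.405
```

```bash
python3 - <<'E'
from h import *
snap('side','side3');crop('side3',240,100,500,330,3,'c3')
E
```

```text
(no output)
```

View pics/c3.png

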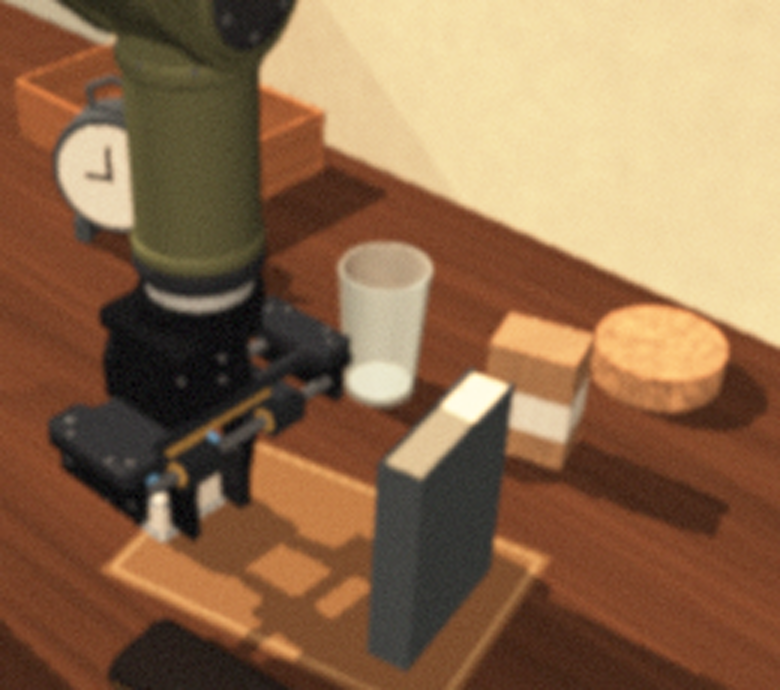

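It slides upright at about 3.5 N. Continuing.

Request:
carry_out([
  [0.6, -0.05, -0.6, 0, 0],
  [0.6, -0.05, -0.6, 0, 0],
  [0.6, -0.05, -0.6, 0, 0],
  [0.6, -0.05, -0.6, 0, 0],
  [0.6, -0.05, -0.6, 0, 0],
  [0.6, -0.05, -0.6, 0, 0],
  [0.6, -0.05, -0.6, 0, 0],
  [0.6, -0.05, -0.5, 0, 0],
  [0.6, 0, -0.2, 0, 0],
  [0.6, 0, 0, 0, 0],
])

```text
time_s: 5.72
tcp_pos: [522.0, 182.8, 20.5]
orientation: [-0.0, 1.0, 0.001, -0.0]
contact_force: [-0.2, -0.3, 0.0]
opening: 0.401
```

```bash
python3 - <<'E'
from h import *
snap('side','side4');crop('side4',240,150,440,350,3,'c4')
snap('top','top4');crop('top4',190,115,450,310,3,'c4t')
E
```

```text
(no output)
```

View pics/c4.png

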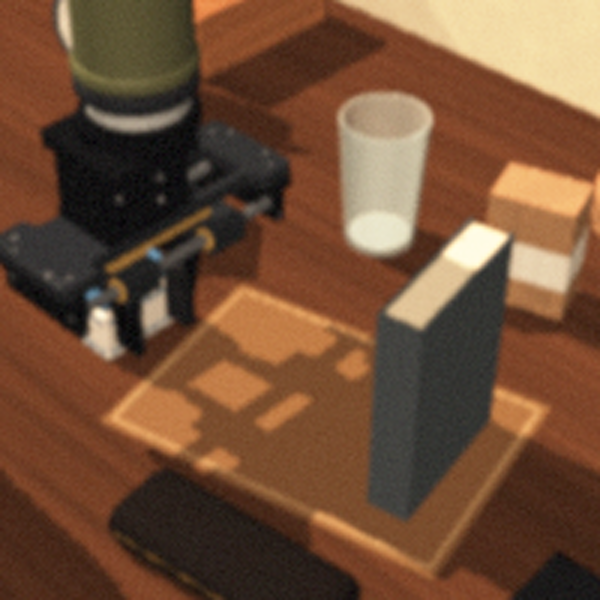

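View pics/c4t.png

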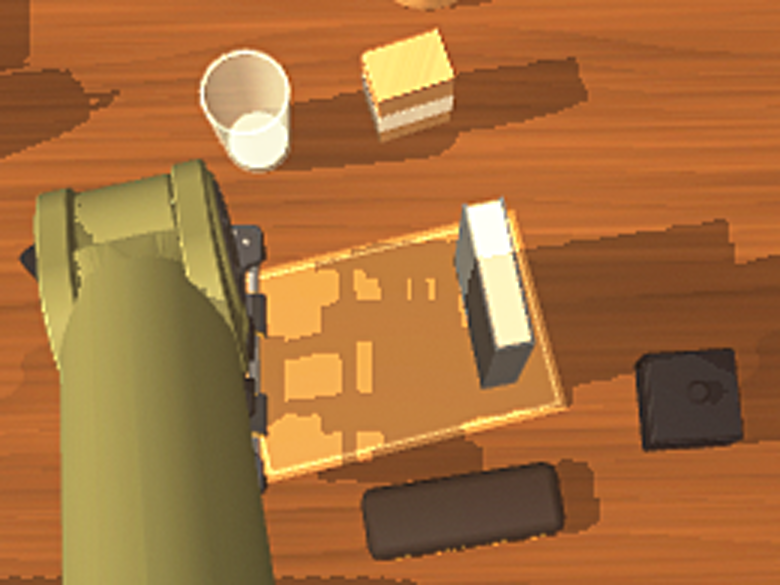

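```bash
python3 - <<'E'
from h import *
g=load('side4')
print(px2w(g,240+108/3,150+358/3),px2w(g,240+150/3,150+334/3))
E
```

```text
[491.8 198.7   0. ] [528.2 197.1   0. ]
```

The caddy's trailing face is at about y=195–198, and the pad edge there is at about 160–177, so it's clear. Backing off, rising, closing the fingers and looking again.

Request:
carry_out([
  [0.6, 0, 1, 0, 0],
  [0.6, 0, 1, 0, 0],
  [0.6, 0, 0, -2, 0],
  [1, 0, 0, -3, 0],
  [1, 0, 0, -3, 0],
  [1, 0, 0, -3, 0],
  [1, 0, 0, -3, 0],
  [1, 0, 0, -3, 0],
  [1, 0, 0, -3, 0],
  [1, 0.6, 2.4, 0, 0],
  [1, 0.6, 2.4, 0, 0],
  [1, 0.6, 2.4, 0, 0],
  [1, 0.6, 2.4, 0, 0],
  [1, 0.6, 2.4, 0, 0],
  [1, 0.6, 2.4, 0, 0],
  [1, 0.6, 2.3, 0, 0],
  [1, 0.6, 2.3, 0, 0],
  [1, 0.6, 2.3, 0, 0],
  [1, 0.6, 2.1, 0, 0],
  [1, 0, 0, 0, 0],
])

```text
time_s: 7.48
tcp_pos: [581.8, -80.2, 220.8]
orientation: [0.002, 1.0, -0.004, 0.0]
contact_force: [-1.2, -1.3, -1.0]
opening: 0.005
```

Request:
carry_out([
  [1, 0, 0, 0, -4.7],
  [1, 0, 0, 0, -4.7],
  [1, 0, 0, 0, 0],
])

```text
time_s: 7.73
tcp_pos: [581.6, -73.3, 220.3]
orientation: [-0.0, 0.997, 0.082, -0.0]
contact_force: [-0.3, 1.4, 0.3]
opening: 0.003
```

```bash
python3 - <<'E'
from h import *
snap('side','side5');crop('side5',240,100,500,330,3,'c5')
snap('top','top5');crop('top5',190,115,450,310,3,'c5t')
E
```

```text
(no output)
```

View pics/c5.png

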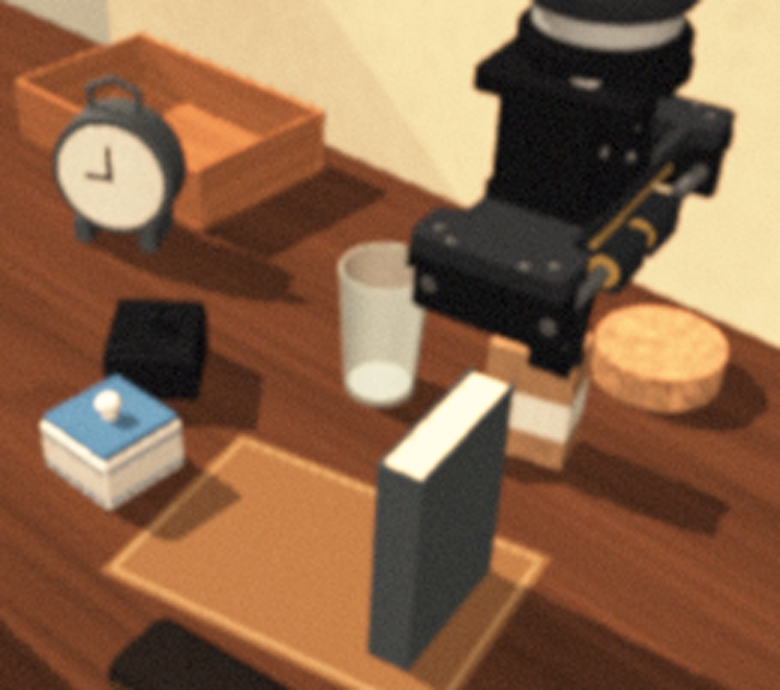

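View pics/c5t.png

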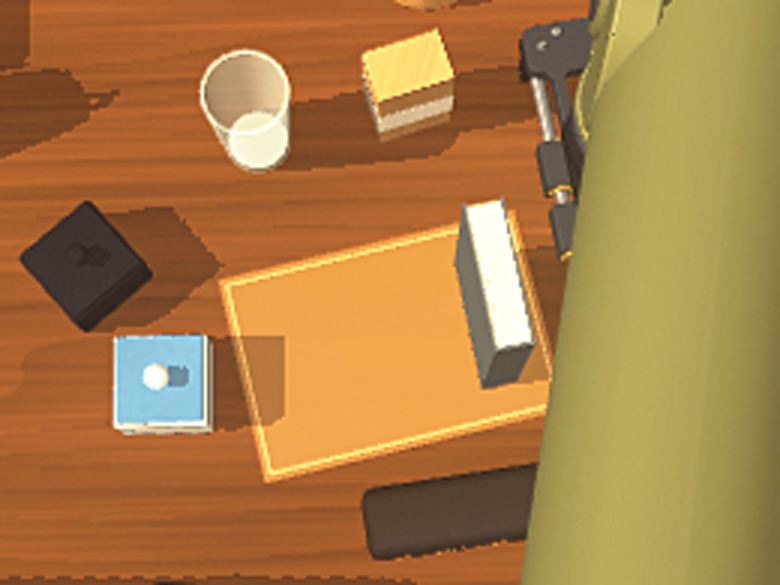

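The caddy stands upright about 15 mm or more off the pad, at crop (162,383), and clear of the black look-alike. The book still stands. Now descending behind it and pushing its upper half.

Request:
carry_out([
  [1, 0, 0, 3, 0],
  [1, 0, 0, 3, 0],
  [1, 0, 0, 3, 0],
  [1, 0, 0, 0, 0],
  [1, 0, -0.6, 0, 0],
  [1, 0, -0.6, 0, 0],
  [1, 0, -0.6, 0, 0],
  [1, 0, -0.4, 0, 0],
  [1, 0, -0.4, 0, 0],
  [1, 0, -0.4, 0, 0],
  [1, 0, -0.4, 0, 0],
  [1, 0, 0, 0, 0],
])

```text
time_s: 8.83
tcp_pos: [576.8, -37.7, 130.8]
orientation: [-0.0, 0.997, 0.083, 0.0]
contact_force: [0.4, 0.2, 0.7]
opening: 0.005
```

```bash
python3 - <<'E'
from h import *
snap('side','side6');crop('side6',300,130,500,330,3,'c6')
print(bot.state()['contact_force'])
E
```

```text
[ 0.2753578  -0.96583391  0.10674056]
```

View pics/c6.png

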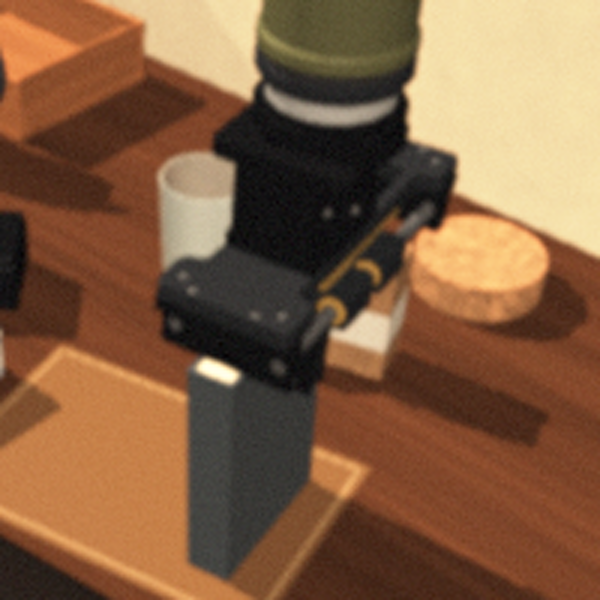

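Request:
carry_out([
  [1, 0, -0.4, 0, 0],
  [1, 0, -0.4, 0, 0],
  [1, 0, -0.4, 0, 0],
  [1, 0, -0.4, 0, 0],
  [1, 0, 0, 0, 0],
])

```text
time_s: 9.3
tcp_pos: [574.0, -21.7, 130.4]
orientation: [-0.0, 0.997, 0.083, -0.0]
contact_force: [0.4, -0.4, -0.4]
opening: 0.006
```

```bash
python3 - <<'E'
from h import *
snap('side','side7');crop('side7',300,130,500,330,3,'c7')
print(bot.state()['contact_force'])
E
```

```text
[-0.082952    0.08366174 -0.19226071]
```

View pics/c7.png

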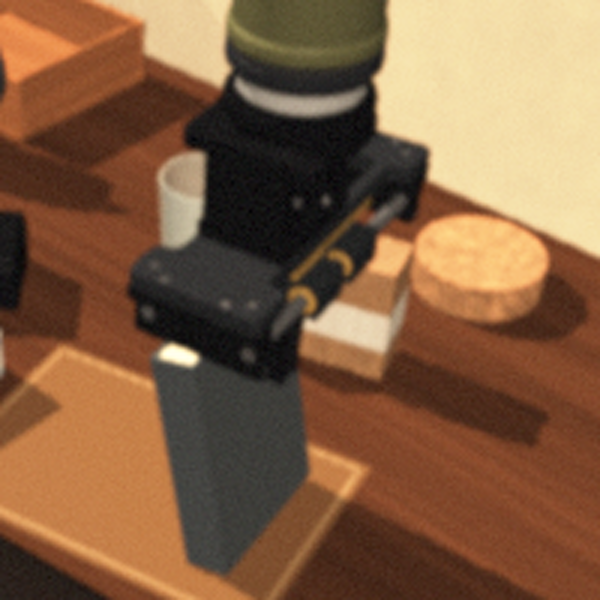

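It's tilting about its bottom edge without slipping, close to balance. Pushing a little further.

Request:
carry_out([
  [1, 0, -0.3, 0, 0],
  [1, 0, -0.3, 0, 0],
  [1, 0, -0.3, 0, 0],
  [1, 0, -0.3, 0, 0],
  [1, 0, 0, 0, 0],
  [1, 0, 0, 0, 0],
  [1, 0, 0, 0, 0],
  [1, 0, 0, 0, 0],
])

```text
time_s: 10.02
tcp_pos: [572.2, -11.6, 130.6]
orientation: [0.0, 0.997, 0.082, 0.0]
contact_force: [-0.9, 0.8, 1.0]
opening: 0.006
```

```bash
python3 - <<'E'
from h import *
snap('side','side8');crop('side8',240,130,500,330,3,'c8')
E
```

```text
(no output)
```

View pics/c8.png

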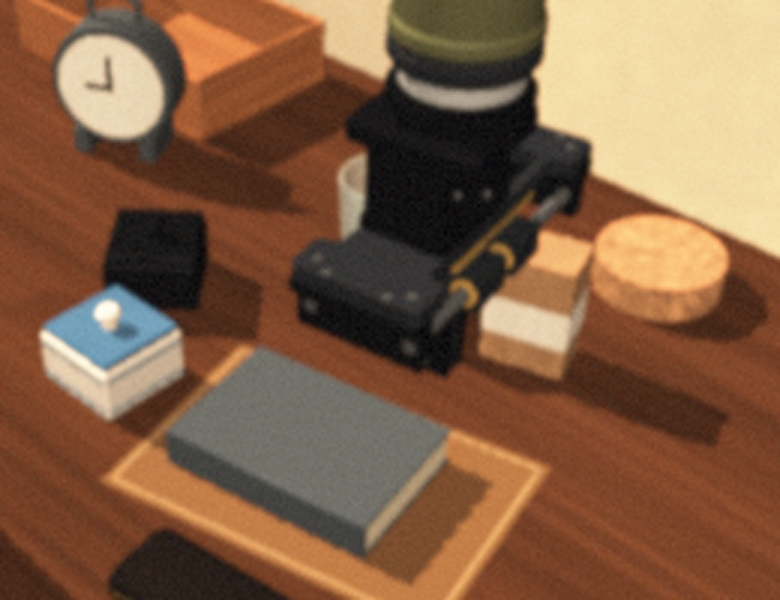

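The book has fallen flat. I'll raise the arm and swing it back to see the top view clearly.

Request:
carry_out([
  [1, 0, 0, -3, 0],
  [1, 0, 0, -3, 0],
  [1, 0, 0, -3, 0],
  [1, 0, 3, 0, 0],
  [1, 0, 3, 0, 0],
  [1, 0, 3, 0, 0],
  [1, 0, 3, 0, 0],
  [1, 0, 3, 0, 0],
  [1, 0, 3, 0, 0],
  [1, 0, 3, 0, 0],
  [1, 0, 3, 0, 0],
  [1, 0, 0, 0, 0],
  [1, 0, 0, 0, 0],
])

```text
time_s: 11.15
tcp_pos: [610.4, -251.2, 220.3]
orientation: [0.001, 0.997, 0.08, -0.0]
contact_force: [-0.5, 1.5, -0.7]
opening: 0.005
```

```bash
python3 - <<'E'
from h import *
snap('side','side9');crop('side9',240,200,440,350,4,'c9')
snap('top','top9');crop('top9',190,115,450,310,3,'c9t')
E
```

```text
(no output)
```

View pics/c9.png

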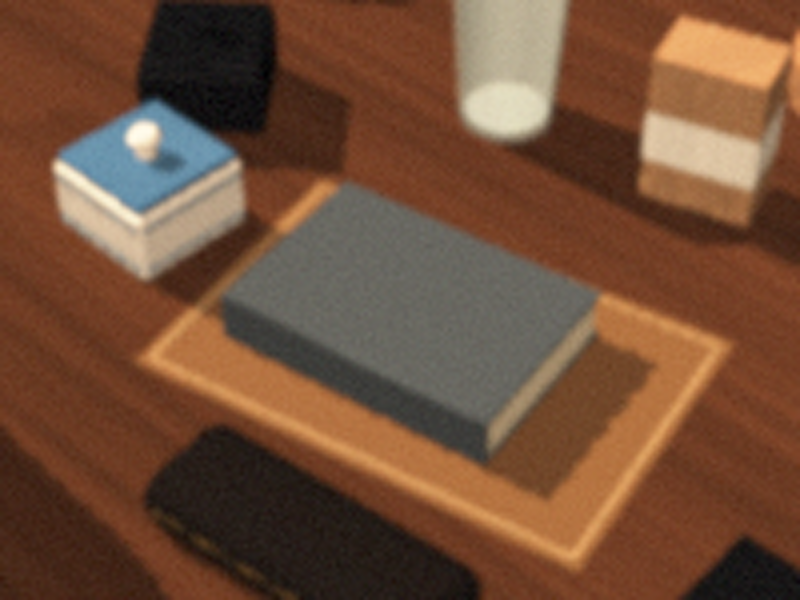

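View pics/c9t.png

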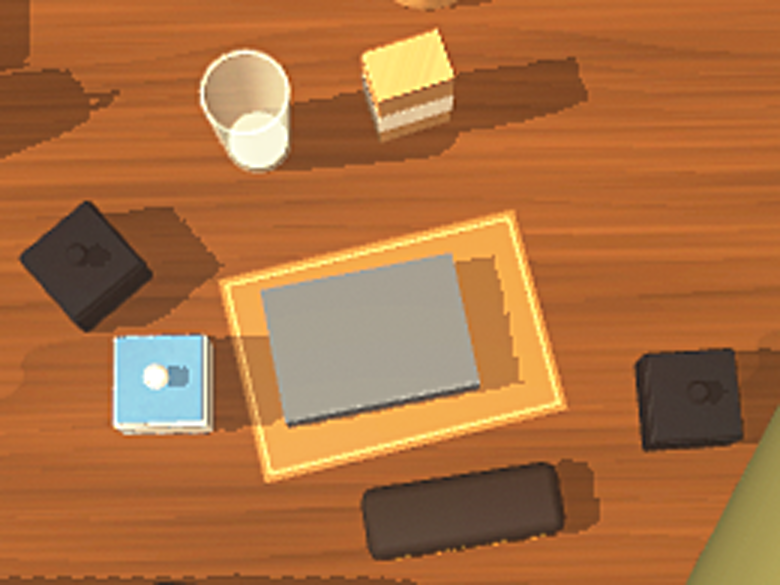

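```bash
python3 - <<'E'
from h import *
f=load('top9')
T=lambda u,v,z=0:px2w(f,190+u/3,115+v/3,z)[:2]
a=np.radians(12.4);X=np.array([np.cos(a),np.sin(a)]);Y=np.array([-X[1],X[0]]);c=np.array([556,54])
for n,p,z in(('book',[(261,289),(453,253),(479,384),(288,422)],28),('caddy',[(114,336),(209,335),(211,430),(115,430)],46)):
  for q in p: d=T(*q,z)-c; print(n,T(*q,z),'pad xy',(d@X).round(1),(d@Y).round(1))
print(bot.state()['time_s'],bot.state()['dq'].round(3))
sign_off()
E
```

```text
book [595.2 152.7] pad xy 59.5 88.0
book [620.4   5. ] pad xy 52.4 -61.7
book [517.7 -11.6] pad xy -51.5 -55.8
book [491.9 133. ] pad xy -45.6 90.9
caddy [557.  261.1] pad xy 45.4 202.1
caddy [556.2 190.1] pad xy 29.4 132.9
caddy [484.5 188.6] pad xy -40.9 146.8
caddy [486.  259.5] pad xy -24.2 215.7
11.25 [-0.023 -0.01  -0.011  0.004 -0.001  0.    -0.   ]
the job is handed in; nothing more can be done
```

The job is done and handed in at 11.25 s, well inside the 48 s limit.

- **Caddy:** I pushed it upright with two half-closed fingers off the pad's +y edge while the book still stood. Its nearest corner ended about 13 mm beyond the edge. It stays clear of the black look-alike.
- **Book:** I pushed it over with the closed fingertips about 120 mm up. It now lies flat and wholly on the pad, in pad coordinates x about -52 to +60 and y about -62 to +91. The pad runs to ±82.5 and ±120, so the margin is at least 20 mm.
- **Other things:** In the final pictures the tumbler, carton, case and black look-alikes are where they were. The robot is touching nothing.
- **Disagreement between cameras:** The side and top views differed by about 4–8 mm on where the caddy's near face ended. The margins above use the less favourable top view.

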